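Index the inspection tray under the microscope

TASK

Turn the tray's bar-shaped lock knob clockwise (seen from above) until it clicks past its detent and the latch is clear, then take the tray by its upright handle and slide it along the rails until you feel the ball drop into its notch, so the board sits under the microscope. Do not run past the notch, and leave the other things on the bench as they are. Finish while still gripping the handle, with the tray standing still in the notch: do not let go.

Things in the scene. Friction and masses are not known exactly. Their poses are not given: they have to be found in the camera images.
- stage: Linear stage fixed to the table: aluminium base plate 230 x 540 x 12 mm with two steel rails along its own y. Origin: centre line on the table top (base plate spans x -115..115, y -255..285 mm). +x points away from the robot, to the microscope; +y is the way the tray slides when released; the lock is at the -y end.
- lock (a joint): Lock knob angle, rad: 0 locked, grows clockwise seen from above, stop at 1.4. Starts at 0 to 0.15. A spring ball rides over a lobe: resistance (up to about 0.15 N m) from 0.35, peak passed at 0.7, then it snaps to 1.05 or more and stays there. Its latch is clear of the tray's pin from 1.0 on.
- lock_grip (a point): Grip point on the lock knob's axis, 69 mm above the table, at stage x -85, y -200 mm. Black bar 42 x 13 mm, heights 48 to 82 mm, on a 42 mm disc (40 to 48 mm). The point turns with it: bar along its x, fingers close along its y; at joint 0 the bar is parallel to the stage's x. A steel sector latch, radius 40 mm (heights 32 to 39 mm), turns with the knob and blocks the tray's pin until turned.
- tray (a joint): Travel of the tray along the stage's +y, m, range 0 to 0.19, starts at 0 to 0.005. Slides with about 1.5 N of friction; pushing it while locked only brings its pin against the latch, which does not give way.
- tray_handle (a point): Grip point on the tray's handle, 56 mm above the table: upright black block 30 mm along the stage's x, 20 mm along y, spanning heights 29 to 71 mm, on the robot-side edge of the tray (stage x -85, y -70 mm at joint 0). The tray's aluminium plate is 174 x 170 mm, its top 29 mm above the table, and carries a blue circuit board on the far side.
- tray_notch (a point): Centre of the 10 mm wide notch in the steel index bar along the tray's far edge, 27 mm above the table, in line with the handle across the stage: same stage y as the handle. Axes as the stage's.
- ball_seat (a point): Tip of the spring ball (14 mm across) at the microscope's foot, 27 mm above the table, axes as the stage's. It rubs on the index bar, 60 to 165 mm ahead (stage +y) of the notch at the start. At equal stage y of notch and this point the ball sits fully in; it catches within 5 mm either side, pulls the tray to the middle with up to about 6 N and needs 10 to 18 N to leave.
- lens (a point): Centre of the microscope lens, 160 mm above the table, at stage x 45 mm and the same stage y as the ball; axes as the stage's. Black camera head 44 mm across from here up to 260 mm, 50 mm grey cube on it up to 300 mm, held by an arm at 235 mm height to a steel column 330 mm high that stands on a white foot 190 mm beyond the stage's centre line. All fixed.
- tape: Bystander: loose roll of tape standing flat, 90 mm across, 45 mm high, in front of the stage. Leave alone.
- driver: Bystander: loose screwdriver. Leave alone.
- tweezers: Bystander: loose steel tweezers, 120 mm. Leave alone.
- flux: Bystander: loose bottle, 44 mm across, 100 mm high. Leave alone.
- spare_board: Bystander: loose spare circuit board, 90 x 120 mm, lying flat on the table. Leave alone.
- bridge: Bystander: loose steel block 22 x 60 x 16 mm lying on the stage's base plate, on the robot's side of the rails, towards the stage's +y end. Leave alone.
- parts_bin: Bystander: loose divided bin, 110 x 160 x 50 mm. Leave alone.
- cup: Bystander: loose glass cup, 76 mm across, 80 mm high. Leave alone.

How it is judged:
By the outcome, as a careful person would: the job done as asked, in the order asked, and still so for the second after the job is handed in, while the arm keeps its last pose, push and grip.
It also fails if it takes over 48 s, if anything falls off the work surface, if the arm or the gripper's body presses on something with over 40 N, if the wrist force passes 120 N, or if a joint passes its speed limit or range.

ROBOT

A 6-joint arm with a two-finger parallel gripper is mounted at the origin on the work surface. World frame = base frame: x ahead of the robot, y to its left, z up, the work surface at z = 0. Lengths are in mm, angles in rad, forces in N, time in s.
With the tool pointing down it reaches from about 400 to 925 mm from the base axis. Payload 12.5 kg.
Tool frame: the origin (TCP) lies at the very end of the fingers, on their centre line; the grasp point (between the pads) lies 19 mm behind it; z points along the fingers, y is the line along which they close (so a half turn about z gives the same grasp; the last joint's range is limited). The gripper opens to 95 mm and grips with 3 to 60 N. Pads are 20 mm wide; open, the fingers measure 119 mm over their backs; the gripper's body (75 mm by 180 mm) begins 59 mm behind the grasp point.
Start: joints at [-1.449, 0.491, 1.559, -0, 1.092, -0.106], TCP at [141.169, -608.866, 214.661] pointing down, gripper open.
Joint ranges: [-3.1, 3.1], [-0.84, 2.19], [0.05, 2.79], [-1.13, 4.28], [0.06, 2.93], [-2.69, 2.69]. Speed limits (rad/s): [2.22, 2.22, 2.79, 3.14, 3.14, 3.14].

INTERFACE

Orientations are given as [roll, pitch, yaw] about the fixed x, y, z axes, in that order (R = Rz(yaw) Ry(pitch) Rx(roll)).
In Python, from cell import env gives the robot as it stands.
- The arm moves only by the shell command python3 steer.py FILE, which reads ROWS from the file FILE. ROWS is one flat JSON list of numbers that holds 1 to 5 rows one after another, with no inner brackets; each row has 5 numbers: dx, dy, dz in mm, then a turn about the tool's z in rad, then the opening from 0.0 (shut) to 1.0 (fully open); each row is the pose to reach, as a shift and turn from the pose commanded when the command began, along the tool's axes at that moment; what a row does not reach only later rows make up. A row lasts 1/12 s, in which the tool goes at most 41.7 mm and 0.125 rad, less where a joint would pass 70% of its speed; a pose out of reach is approached as far as the arm can. The fingers move at their own pace and stop on an object; the grip force is fixed at half the most. Time passes only in rows, so rows that do not move let the fingers close. It prints the time, the measured TCP pose, the force, the opening and the grip force at its end. Input that does not fit is refused with a message, and nothing moves.
- env.state(): the state, without advancing time (a new reading comes with each control period).
- env.read_camera(name): name is "scene" or "top" or "wrist"; returns (picture, depth): 400x640x3 uint8, red, green, blue; 400x640 float32, mm along the optical axis (not along the pixel's ray), 0 where there is no reading.
- env.camera_info(name): a dict with "vertical_fov" (degrees; the focal length in pixels is half the picture's height over the tangent of half this angle, whatever the lens; pixels are square), "cx", "cy" (the principal point, pixels), "dist_coeffs" ([k1, k2, p1, p2, k3] as OpenCV has them; the pictures are not rectified), "origin" and "attitude" of the camera in the world. Camera axes: x right, y down, z forward; pixel columns grow to the right and rows downward; lengths in mm; the calibration is good to about 2 mm. A picture is of the moment at which its call begins: read the wrist's pose just before it. camera_info takes no time and is no camera call; for the wrist camera it gives the pose at the moment of the call.
- env.job_done(): hands the job in; it is judged then, once.
The state is a dict: "t": time; "joints": joint angles; "qvel": joint speeds; "tau": joint torques, N m; "eef_pos": TCP position; "tcp_rot": TCP orientation; "ft_force": force on the tool from outside, world axes, zero at the start; "moment": the same for the moment, N m; "opening": opening from 0.0 (shut) to 1.0 (fully open); "grip_force": force on a finger pad.
Only numpy, scipy, OpenCV 4.12 (cv2) and the standard library are available. Lean on these libraries where they do the work, as an engineer would, in place of code of your own. Each camera call takes 0.05 s, during which the arm holds its last target. There are 200 camera calls.

## Working session

There is one attempt and no reset: what is moved stays moved. The work goes in short steps, Python scripts to look and compute and a shell command to move; the robot and the scene stay as the last step left them, time stands still between calls to the robot, and variables do not carry over. Pictures are saved under pics/ and viewed, at most 10 in all, crops included, and the job is handed in when it is done.

```bash
ls; mkdir -p pics; python3 - <<'E'
from cell import env
import cv2,numpy as np
for n in("scene","top"):
    i=env.camera_info(n);print(n,i)
    p,d=env.read_camera(n);cv2.imwrite(f"pics/{n}0.png",p[:,:,::-1]);np.save(f"pics/{n}0.npy",d)
print(env.camera_info("wrist"));print(env.state())
E
```

```text
cell.py
pics
steer.py
scene {'vertical_fov': 56.71554735777401, 'cx': 320.40230157638524, 'cy': 201.86815498271133, 'dist_coeffs': array([-0.04231987,  0.        ,  0.        ,  0.        ,  0.        ]), 'origin': array([1366.61215044, -671.21967138, 1021.89614267]), 'attitude': array([-2.26168825,  0.01753415,  0.93068044])}
top {'vertical_fov': 52.21056330061392, 'cx': 321.5655748499422, 'cy': 199.70089620786854, 'dist_coeffs': array([-0.04634112,  0.        ,  0.        ,  0.        ,  0.        ]), 'origin': array([ 213.04727025,  -69.11198687, 1441.97966362]), 'attitude': array([-2.94480272, -0.00827564, -1.55884317])}
{'vertical_fov': 62.044458094695294, 'cx': 319.17096514027975, 'cy': 202.27503124487316, 'dist_coeffs': array([-0.05103935,  0.        ,  0.        ,  0.        ,  0.        ]), 'origin': array([ 213.66260928, -591.21579528,  383.46888883]), 'attitude': array([ 2.87553584e+00,  1.36001324e-03, -1.34262124e+00])}
{'t': 0.1, 'joints': array([-1.44857828e+00,  4.91504943e-01,  1.55937081e+00, -1.20987285e-05,
        1.09170082e+00, -1.05589380e-01]), 'qvel': array([-0.0007779 , -0.00121742, -0.00197413, -0.00051997, -0.00198071,
       -0.00243134]), 'tau': array([ 1.97234411e-03, -6.13622832e+01, -2.58607274e+01,  6.93008001e-02,
        4.69786604e-02, -5.88852026e-05]), 'eef_pos': array([ 141.15177571, -608.64044357,  214.12275926]), 'tcp_rot': array([-3.14061308e+00, -9.30272935e-05,  2.27812966e-01]), 'ft_force': array([-0.00915732, -0.40946614,  0.01702158]), 'moment': array([0.01162635, 0.00228221, 0.02586343]), 'grip_force': 0.0, 'opening': 0.9987505192760333}
```

View pics/scene0.png

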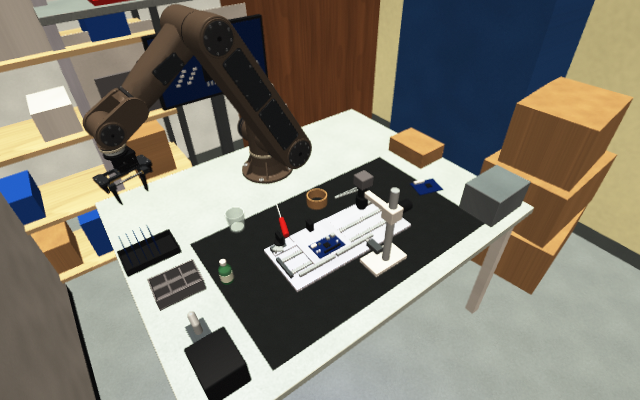

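View pics/top0.png

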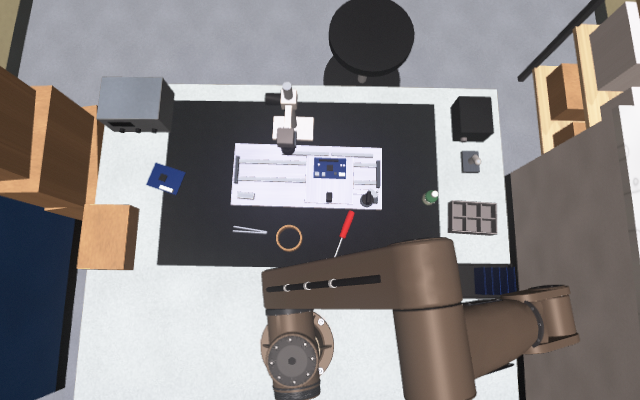

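The top view shows the stage from about (231,143) to (382,210), the lock knob near (368,199), the handle near (329,197) and the microscope head near (286,140). The bridge is at (245,196). I'll enlarge the stage area.

```bash
python3 - <<'E'
import cv2
p=cv2.imread("pics/top0.png")[80:240,222:398]
cv2.imwrite("pics/top0c.png",cv2.resize(p,None,fx=3.75*1.0,fy=3.75,interpolation=cv2.INTER_CUBIC)[:600])
p=cv2.imread("pics/scene0.png")[170:300,250:420]
cv2.imwrite("pics/scene0c.png",cv2.resize(p,None,fx=4.5,fy=4.5,interpolation=cv2.INTER_CUBIC))
E
cat > h.py <<'E'
from cell import env
import cv2,numpy as np
from scipy.spatial.transform import Rotation as R
def cam(n,i=None):
    i=i or env.camera_info(n);f=200/np.tan(np.radians(i["vertical_fov"]/2))
    return np.array([[f,0,i["cx"]],[0,f,i["cy"]],[0,0,1]]),i["dist_coeffs"],R.from_euler('xyz',i["attitude"]).as_matrix(),i["origin"]
def ray(c,uv):
    K,D,r,o=c
    q=cv2.undistortPoints(np.float64([[uv]]),K,D)[0,0]
    return o,r@np.array([q[0],q[1],1])
def plane(c,uv,z):
    o,d=ray(c,uv);return o+d*(z-o[2])/d[2]
def tri(c1,u1,c2,u2):
    o1,a=ray(c1,u1);o2,b=ray(c2,u2)
    s=np.linalg.lstsq(np.c_[a,-b],o2-o1,rcond=None)[0]
    p,q=o1+a*s[0],o2+b*s[1];return (p+q)/2,np.linalg.norm(p-q)
def proj(c,P):
    K,D,r,o=c
    return cv2.projectPoints(np.float64([r.T@(np.float64(P)-o)]),np.zeros(3),np.zeros(3),K,D)[0][0,0]
E
```

```text
(no output)
```

View pics/top0c.png

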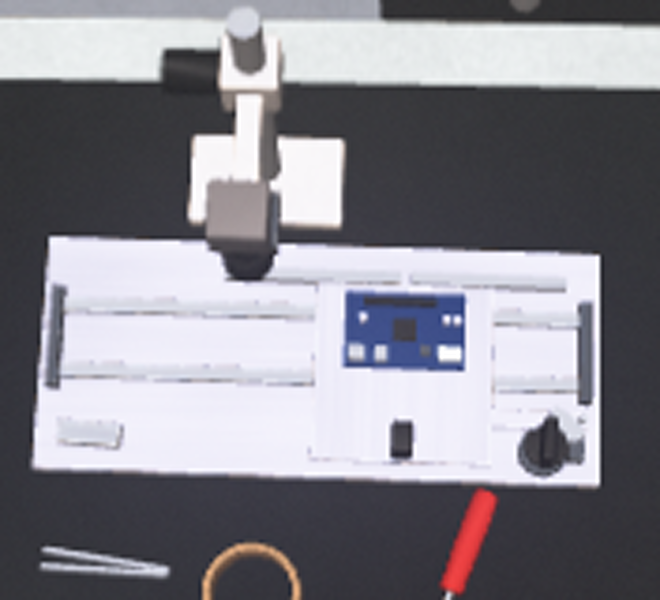

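View pics/scene0c.png

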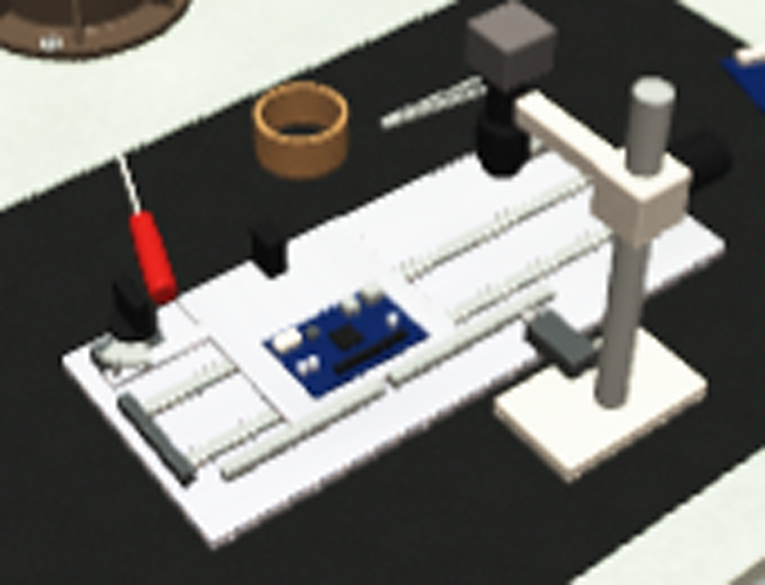

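The crops show the stage corners at (49,237), (600,255), (600,487) and (33,468) in top-crop pixels. The bar knob is at about (549,437), the handle top at (402,427), the notch at (405,275) and the cube top at (237,212). In the scene crop, the handle top is at about (268,228), the notch at (388,385) and the ball block at about (530,320).

```bash
python3 - <<'E'
from h import *
from scipy.optimize import least_squares
T=cam("top");S=cam("scene")
t=lambda u,v:((u+.5)/3.75-.5+222,(v+.5)/3.75-.5+80)
s=lambda u,v:((u+.5)/4.5-.5+250,(v+.5)/4.5-.5+170)
# stage corners: TL=(115,285) TR=(115,-255) BR=(-115,-255) BL
obs=[(T,t(49,237),(115,285,12)),(T,t(600,255),(115,-255,12)),(T,t(600,487),(-115,-255,0)),(T,t(33,468),(-115,285,0)),
(S,s(212,548),(115,-255,0)),(S,s(64,360),(-115,-255,12)),(S,s(724,243),(115,285,12))]
def W(p,q):
    c,n=np.cos(p[2]),np.sin(p[2]);return (p[0]+c*q[0]-n*q[1],p[1]+n*q[0]+c*q[1],q[2])
f=lambda p:np.concatenate([proj(c,W(p,q))-u for c,u,q in obs])
r=least_squares(f,[520,-150,0]);print(r.x,np.round(r.fun,2))
p=r.x
for nm,a,b in(("handle top",t(402,425),s(268,230)),("knob",t(550,430),s(133,290)),("notch",t(405,276),s(388,385)),("cube top",t(237,210),s(511,30))):
    P,e=tri(T,a,S,b);c,n=np.cos(p[2]),np.sin(p[2]);d=P-[p[0],p[1],0]
    print(nm,P.round(1),e.round(1),"stage",(c*d[0]+n*d[1]).round(1),(-n*d[0]+c*d[1]).round(1))
for q in((-85,-200,69),(-85,-70,56)):print(np.round(W(p,q),1))
E
cat >> h.py <<'E'
def go(x,y,z,yaw):
    "print shift in tool axes from the present pose to a world target, and the turn"
    s=env.state();r=R.from_euler('xyz',s["tcp_rot"])
    d=r.inv().apply(np.array([x,y,z])-s["eef_pos"])
    w=(s["tcp_rot"][2]-yaw+np.pi)%(2*np.pi)-np.pi
    print("t %.2f pos %s yaw %.3f j6 %.2f open %.3f"%(s["t"],s["eef_pos"].round(1),s["tcp_rot"][2],s["joints"][5],s["opening"]),"-> shift",d.round(1),"turn %.3f"%w)
E
python3 - <<'E'
from h import *
d=np.load("pics/scene0.npy");S=cam("scene");b=[]
for v in range(215,290,2):
  for u in range(110,245,2):
    if d[v,u]>0:
      o,q=ray(S,(u,v));b.append(o+q*d[v,u])
b=np.array(b);i=b[:,2].argsort()[::-1][:6];print(b[i].round())
go(495,-170,214,3.12)
E
echo '[444,-348,0,-0.6,1,444,-348,0,-0.6,1,444,-348,0,-0.6,1,444,-348,0,-0.6,1,444,-348,0,-0.6,1]' > rows.txt && python3 steer.py rows.txt; python3 -c "
from h import *
go(495,-170,214,3.12)"
```

```text
[[ 199. -607.  108.]
 [ 190. -684.  106.]
 [ 222. -607.  106.]
 [ 222. -707.  106.]
 [ 240. -684.  106.]
 [ 215. -684.  106.]]
t 0.10 pos [ 141.2 -608.6  214.1] yaw 0.228 j6 -0.11 open 0.999 -> shift [ 443.8 -347.4    0.5] turn -2.892
t: 0.52
eef_pos: [272.6, -444.9, 214.4]
tcp_rot: [-3.141, -0.0, 0.834]
ft_force: [0.7, -0.4, -0.2]
opening: 0.998
grip_force: 0.0
t 0.52 pos [ 272.6 -444.9  214.4] yaw 0.834 j6 -0.41 open 0.998 -> shift [353.  -20.    0.5] turn -2.286
```

```bash
echo '[353,-20,0,-0.62,1,353,-20,0,-0.62,1,353,-20,0,-0.62,1,353,-20,0,-0.62,1,353,-20,0,-0.62,1]' > rows.txt && python3 steer.py rows.txt | head -3; python3 -c "
from h import *
go(495,-170,214,3.12)"
```

```text
t: 0.93
eef_pos: [404.7, -283.6, 214.6]
tcp_rot: [-3.141, -0.0, 1.454]
t 0.93 pos [ 404.7 -283.6  214.6] yaw 1.454 j6 -0.63 open 1.001 -> shift [123.4  76.4   0.6] turn -1.666
```

```bash
echo '[123,76,0,-0.62,1,123,76,0,-0.62,1,123,76,0,-0.62,1,123,76,0,-0.62,1,123,76,0,-0.62,1]' > rows.txt && python3 steer.py rows.txt | head -3; echo '[0,0,0,-0.62,1,0,0,0,-0.62,1,0,0,0,-0.62,1,0,0,0,-0.62,1,0,0,0,-0.62,1]' > rows.txt && python3 steer.py rows.txt|head -3; python3 -c "
from h import *
go(495,-170,214,3.12)"
```

```text
t: 1.35
eef_pos: [496.3, -169.6, 214.4]
tcp_rot: [3.141, -0.0, 2.078]
t: 1.77
eef_pos: [494.3, -172.6, 214.4]
tcp_rot: [-3.142, -0.001, 2.694]
t 1.77 pos [ 494.3 -172.6  214.4] yaw 2.694 j6 -1.59 open 1.000 -> shift [0.5 2.7 0.4] turn -0.426
```

```bash
echo '[0,0,0,-0.426,0.6,0,0,0,-0.426,0.6,0,0,0,-0.426,0.6,0,0,0,-0.426,0.6,0,0,0,-0.426,0.6]' > rows.txt && python3 steer.py rows.txt|head -3; python3 - <<'E'
from h import *
import pickle
i=env.camera_info("wrist");p,d=env.read_camera("wrist")
pickle.dump(i,open("pics/w1.pkl","wb"));np.save("pics/w1.npy",d)
cv2.imwrite("pics/w1.png",p[:,:,::-1]);print(i["origin"],i["attitude"])
cv2.imwrite("pics/w1b.png",cv2.resize(p[:,:,::-1],(800,500),interpolation=cv2.INTER_CUBIC))
E
```

```text
t: 2.18
eef_pos: [494.3, -172.7, 214.4]
tcp_rot: [3.141, -0.0, 3.116]
[ 420.60103363 -169.97045725  383.77467653] [ 2.87491975e+00 -6.29029382e-04  1.54573781e+00]
```

View pics/w1b.png

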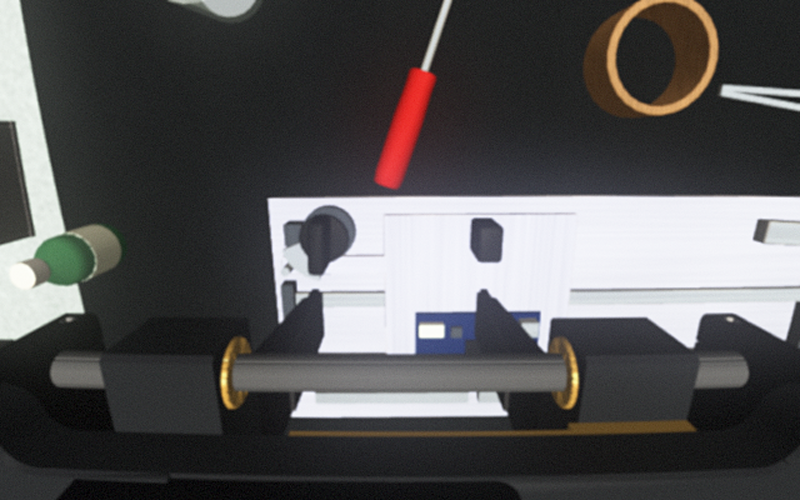

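The wrist view shows the knob bar top near (317,245) and the handle top near (487,227) in the 800-pixel picture. Their top faces can be located with the depth image.

```bash
python3 - <<'E'
from h import *
import pickle
i=pickle.load(open("pics/w1.pkl","rb"));d=np.load("pics/w1.npy");C=cam("wrist",i)
p=cv2.imread("pics/w1.png")
def cloud(u0,u1,v0,v1):
    g=np.array([(u,v) for v in range(v0,v1) for u in range(u0,u1)],float)
    q=cv2.undistortPoints(g[:,None],C[0],C[1])[:,0];z=d[v0:v1,u0:u1].ravel()
    P=C[3]+(np.c_[q,np.ones(len(q))]*z[:,None])@C[2].T;return g[z>0],P[z>0]
for n,b in(("knob",(225,290,160,222)),("handle",(370,408,168,214))):
    g,P=cloud(*b);zt=np.percentile(P[:,2],97);print(n,"ztop",zt.round(1))
    m=P[:,2]>zt-6;Q=P[m];print(len(Q),Q.min(0).round(1),Q.max(0).round(1),Q.mean(0).round(1))
    r=cv2.minAreaRect(Q[:,:2].astype(np.float32));print(r)
# stage robot-side edge line & left corner at plate top: from picture
for uv in((268,198),(797,195),(283,322)):print(uv,plane(C,(uv[0]*.8,uv[1]*.8),12).round(1))
a=cv2.resize(p[150:230,215:295],None,fx=5,fy=5,interpolation=cv2.INTER_CUBIC);b=cv2.resize(p[150:230,350:430],None,fx=5,fy=5,interpolation=cv2.INTER_CUBIC)
cv2.imwrite("pics/w1c.png",np.hstack([a,b]))
E
```

```text
knob ztop 81.7
601 [ 478.1 -242.8   75.7] [ 520.2 -227.6   83.5] [ 498.3 -234.6   80.7]
((499.415283203125, -234.98245239257812), (13.20805549621582, 42.32875442504883), 85.80025482177734)
handle ztop 71.2
590 [ 486.4 -110.1   65.2] [517.  -90.6  72. ] [ 500.8 -101.1   69.8]
((501.6861572265625, -100.3817138671875), (30.62668800354004, 19.51624298095703), 0.2331760972738266)
(268, 198) [ 468.  -288.8   12. ]
(797, 195) [475.1 204.   12. ]
(283, 322) [ 589.3 -287.3   12. ]
```

View pics/w1c.png

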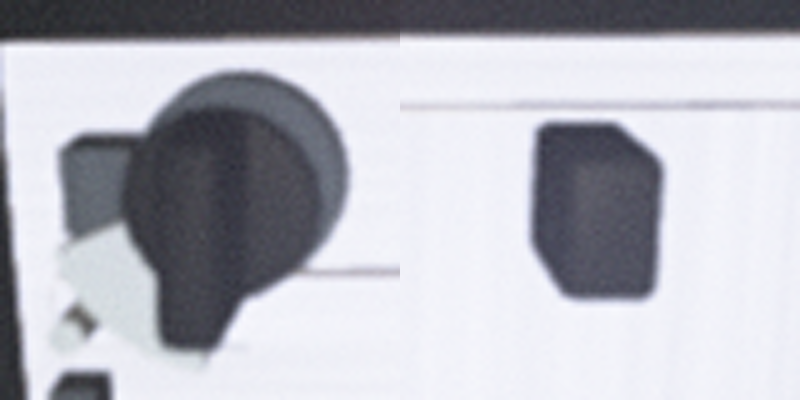

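The crop shows the bar over its disc with the bar axis slightly skewed, a grey block to the left of the knob, and a clean handle top. I'll check the block's height and get the move to the knob.

```bash
python3 - <<'E'
from h import *
import pickle
i=pickle.load(open("pics/w1.pkl","rb"));d=np.load("pics/w1.npy");C=cam("wrist",i)
for uv in((233,185),(237,190),(230,203),(232,215),(280,178)):
    o,q=ray(C,uv);print(uv,(o+q*d[uv[1],uv[0]]).round(1))
go(499.3,-235,100,np.pi-.073)
E
```

```text
(233, 185) [ 495.3 -265.6   30.1]
(237, 190) [ 500.8 -261.5   31. ]
(230, 203) [ 420.6 -170.   383.8]
(232, 215) [ 525.3 -266.1   43.7]
(280, 178) [ 490.8 -215.1   20.3]
t 2.23 pos [ 494.3 -172.7  214.4] yaw 3.113 j6 -2.00 open 0.662 -> shift [ -6.8 -62.2 114.4] turn 0.044
```

```bash
echo '[-7,-62,40,0.044,0.5,-7,-62,80,0.044,0.5,-7,-62,114,0.044,0.5,-7,-62,114,0.044,0.5,-7,-62,114,0.044,0.5]' > rows.txt && python3 steer.py rows.txt; python3 -c "
from h import *
go(499.3,-235,54,np.pi-.073)"
```

```text
t: 2.65
eef_pos: [498.2, -234.8, 97.2]
tcp_rot: [3.139, -0.005, 3.066]
ft_force: [0.2, -0.4, -0.4]
opening: 0.496
grip_force: 0.0
t 2.65 pos [ 498.2 -234.8   97.2] yaw 3.066 j6 -2.06 open 0.496 -> shift [-1.3 -0.2 43.1] turn -0.002
```

```bash
echo '[0,0,25,0,0.5,0,0,45,0,0.5,0,0,45,0,0.5,0,0,45,0,0.5]' > rows.txt && python3 steer.py rows.txt; echo '[0,0,0,0,0,0,0,0,0,0,0,0,0,0,0,0,0,0,0,0,0,0,0,0,0]' > rows.txt && python3 steer.py rows.txt;python3 -c "
from h import *
print(env.state())"
```

```text
t: 2.98
eef_pos: [499.9, -234.8, 56.4]
tcp_rot: [3.142, -0.0, 3.069]
ft_force: [-0.2, -0.0, 0.1]
opening: 0.5
grip_force: 0.0
t: 3.4
eef_pos: [499.9, -235.0, 56.2]
tcp_rot: [-3.141, 0.001, 3.07]
ft_force: [-0.1, -0.4, 0.4]
opening: 0.206
grip_force: 0.0
{'t': 3.4, 'joints': array([-5.59028463e-01,  6.01768864e-01,  1.88541196e+00, -1.19021603e-04,
        6.53486656e-01, -2.05784461e+00]), 'qvel': array([ 0.00127839,  0.00656427,  0.00288449,  0.00043123, -0.0013787 ,
       -0.00055317]), 'tau': array([ 2.73903133e-02, -5.88578618e+01, -1.62175494e+01, -4.26391046e-02,
        6.20072451e-02,  3.22204003e-03]), 'eef_pos': array([ 499.87219369, -235.00844487,   56.22966336]), 'tcp_rot': array([-3.14109563e+00,  7.83684645e-04,  3.06970714e+00]), 'ft_force': array([-0.11873265, -0.36130332,  0.43420315]), 'moment': array([ 0.08313032, -0.17772958, -0.00776461]), 'grip_force': 0.0, 'opening': 0.20630897071991747}
```

```bash
echo '[0,0,0,0,0,0,0,0,0,0,0,0,0,0,0,0,0,0,0,0]' > rows.txt && python3 steer.py rows.txt
```

```text
t: 3.73
eef_pos: [499.9, -236.1, 56.1]
tcp_rot: [-3.14, 0.001, 3.07]
ft_force: [-2.9, -8.5, 2.4]
opening: 0.136
grip_force: 30.0
```

```bash
echo '[0,-1,0,0.1,0,0,-1,0,0.2,0,0,-1,0,0.3,0,0,-1,0,0.4,0,0,-1,0,0.5,0]' > rows.txt && python3 steer.py rows.txt; python3 -c "
from h import *
s=env.state();print(s['moment'])"
```

```text
t: 4.15
eef_pos: [499.7, -236.7, 56.1]
tcp_rot: [-3.141, 0.001, 2.566]
ft_force: [-2.2, -5.6, 2.8]
opening: 0.133
grip_force: 30.0
[-1.02374723  0.29162345  0.09742722]
```

```bash
echo '[0,-0.5,0,0.12,0,0,-0.5,0,0.24,0,0,-0.5,0,0.36,0,0,-0.5,0,0.48,0,0,-0.5,0,0.6,0]' > rows.txt && python3 steer.py rows.txt; echo '[0,0,0,0.05,0,0,0,0,0.1,0,0,0,0,0.1,0]' > rows.txt && python3 steer.py rows.txt; python3 -c "
from h import *
s=env.state();print(s['moment'],s['joints'])"
```

```text
t: 4.57
eef_pos: [499.3, -237.1, 56.1]
tcp_rot: [-3.141, 0.001, 1.964]
ft_force: [-4.0, -5.0, 4.6]
opening: 0.137
grip_force: 30.0
t: 4.82
eef_pos: [499.2, -237.2, 56.1]
tcp_rot: [-3.141, 0.001, 1.867]
ft_force: [-4.7, -5.4, 4.2]
opening: 0.135
grip_force: 30.0
[-1.0370634   0.63575754 -0.03191803] [-5.62570165e-01  6.02418238e-01  1.88453343e+00 -1.66586361e-03
  6.53913813e-01 -8.57244347e-01]
```

```bash
echo '[0,0,0,0,0.5,0,0,0,0,0.5,0,0,0,0,0.5,0,0,0,0,0.5]' > rows.txt && python3 steer.py rows.txt; echo '[0,0,-30,0,0.5,0,0,-70,0,0.5,0,0,-110,0,0.5,0,0,-150,0,0.5,0,0,-150,0,0.5]' > rows.txt && python3 steer.py rows.txt|head -3;  python3 -c "
from h import *
go(480,-150,206,3.123)"
```

```text
t: 5.15
eef_pos: [499.4, -236.2, 55.6]
tcp_rot: [-3.142, -0.0, 1.87]
ft_force: [-0.1, -0.2, 0.1]
opening: 0.358
grip_force: 0.0
t: 5.57
eef_pos: [501.6, -237.4, 212.7]
tcp_rot: [3.135, 0.008, 1.87]
t 5.57 pos [ 501.6 -237.4  212.7] yaw 1.870 j6 -0.86 open 0.500 -> shift [89.9  5.1  6. ] turn -1.253
```

```bash
echo '[45,2,3,-0.125,0.6,90,5,6,-0.25,0.6,90,5,6,-0.375,0.6,90,5,6,-0.5,0.6,90,5,6,-0.625,0.6]' > rows.txt && python3 steer.py rows.txt|head -3; echo '[0,0,0,-0.628,0.6,0,0,0,-0.628,0.6,0,0,0,-0.628,0.6,0,0,0,-0.628,0.6,0,0,0,-0.628,0.6]' > rows.txt && python3 steer.py rows.txt|head -3; echo '[0,0,0,0,0.6,0,0,0,0,0.6]' > rows.txt && python3 steer.py rows.txt|head -3;python3 - <<'E'
from h import *
C=cam("wrist");p,d=env.read_camera("wrist");cv2.imwrite("pics/w2.png",p[:,:,::-1])
def cloud(b):
    u0,u1,v0,v1=b
    g=np.array([(u,v) for v in range(v0,v1) for u in range(u0,u1)],float)
    q=cv2.undistortPoints(g[:,None],C[0],C[1])[:,0];z=d[v0:v1,u0:u1].ravel()
    return (C[3]+(np.c_[q,np.ones(len(q))]*z[:,None])@C[2].T)[z>0]
for n,P0 in(("knob",(499.3,-235.5,82)),("handle",(501.5,-100.4,71))):
    u,v=proj(C,P0).astype(int);P=cloud((u-45,u+45,v-40,v+45))
    m=(np.abs(P[:,2]-P0[2])<5)&(np.hypot(*(P[:,:2]-P0[:2]).T)<35);Q=P[m]
    print(n,len(Q),Q.min(0).round(1),Q.max(0).round(1),cv2.minAreaRect(Q[:,:2].astype(np.float32)))
go(501.5,-100.4,100,np.pi-.019)
E
```

```text
t: 5.98
eef_pos: [477.5, -147.8, 199.6]
tcp_rot: [3.142, 0.0, 2.503]
t: 6.4
eef_pos: [477.6, -148.7, 199.4]
tcp_rot: [3.142, -0.0, 3.126]
t: 6.57
eef_pos: [477.6, -148.7, 199.4]
tcp_rot: [3.142, -0.0, 3.116]
knob 616 [ 488.  -255.8   77. ] [ 510.3 -214.3   83.3] ((499.2420349121094, -234.84056091308594), (13.548068046569824, 42.18429946899414), 16.725555419921875)
handle 617 [ 486.7 -110.3   66. ] [515.7 -90.1  72.1] ((501.23406982421875, -100.07583618164062), (20.257665634155273, 28.795452117919922), 88.92345428466797)
t 6.62 pos [ 477.6 -148.7  199.5] yaw 3.115 j6 -1.98 open 0.599 -> shift [-22.6  48.9  99.5] turn -0.007
```

View pics/w2.png

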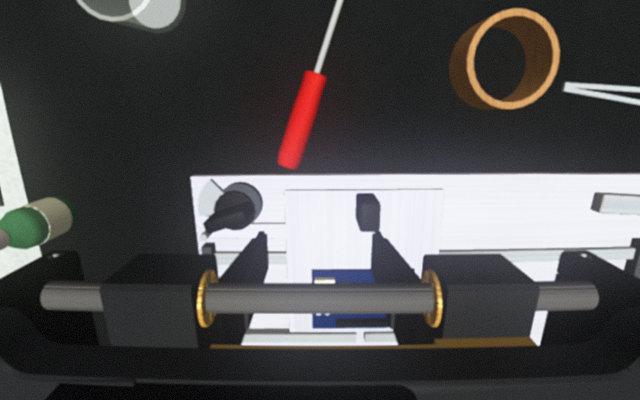

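The knob bar now points about -73 deg (lock about 1.26), so the latch is clear. The handle top is at about (368,210) px. Next is the handle grasp.

```bash
echo '[-12,25,20,-0.007,0.5,-23,49,50,-0.007,0.5,-23,49,90,-0.007,0.5,-23,49,110,-0.007,0.5,-23,49,110,-0.007,0.5]' > rows.txt && python3 steer.py rows.txt|head -3;python3 -c "
from h import *
go(501.3,-100.2,38,np.pi-.019)"
```

```text
t: 7.03
eef_pos: [500.0, -99.4, 86.0]
tcp_rot: [3.14, -0.006, 3.124]
t 7.03 pos [500.  -99.4  86. ] yaw 3.124 j6 -1.88 open 0.496 -> shift [-1.6 -0.9 48. ] turn 0.002
```

```bash
echo '[-1,-1,25,0,0.5,-1,-1,40,0,0.5,-1,-1,49,0,0.5,-1,-1,49,0,0.5]' > rows.txt && python3 steer.py rows.txt; echo '[0,0,0,0,0,0,0,0,0,0,0,0,0,0,0,0,0,0,0,0,0,0,0,0,0]' > rows.txt && python3 steer.py rows.txt;echo '[0,0,0,0,0,0,0,0,0,0,0,0,0,0,0,0,0,0,0,0]' > rows.txt && python3 steer.py rows.txt
```

```text
t: 7.37
eef_pos: [502.5, -101.5, 40.2]
tcp_rot: [3.141, -0.001, 3.125]
ft_force: [-0.6, -0.4, 0.1]
opening: 0.502
grip_force: 0.0
t: 7.78
eef_pos: [502.9, -101.5, 41.3]
tcp_rot: [-3.141, 0.001, 3.127]
ft_force: [-0.4, -0.1, 1.8]
opening: 0.21
grip_force: 29.5
t: 8.12
eef_pos: [502.9, -101.5, 41.2]
tcp_rot: [-3.141, 0.001, 3.126]
ft_force: [-0.5, -0.2, 6.4]
opening: 0.211
grip_force: 30.0
```

```bash
echo '[0,8,0,0,0,0,24,0,0,0,0,44,0,0,0,0,64,0,0,0,-0.2,80,0,0,0]' > rows.txt && python3 steer.py rows.txt; echo '[0,16,0,0,0,0,28,0,0,0,-0.1,36,0,0,0,-0.1,40,0,0,0,-0.1,40,0,0,0]' > rows.txt && python3 steer.py rows.txt
```

```text
t: 8.53
eef_pos: [504.4, -21.4, 41.2]
tcp_rot: [-3.14, 0.001, 3.126]
ft_force: [-1.2, -11.6, 4.9]
opening: 0.209
grip_force: 30.0
t: 8.95
eef_pos: [505.1, 19.3, 41.2]
tcp_rot: [-3.142, 0.001, 3.127]
ft_force: [-1.1, 2.1, 7.0]
opening: 0.207
grip_force: 30.0
```

```bash
python3 - <<'E'
from h import *
p,d=env.read_camera("top");cv2.imwrite("pics/t2.png",p[:,:,::-1])
a=cv2.resize(p[100:220,222:382,::-1],None,fx=5,fy=5,interpolation=cv2.INTER_CUBIC)
cv2.imwrite("pics/t2c.png",a)
p,d=env.read_camera("scene")
cv2.imwrite("pics/s2c.png",cv2.resize(p[180:270,310:420,::-1],None,fx=6.5,fy=6.5,interpolation=cv2.INTER_CUBIC))
E
```

```text
(no output)
```

View pics/s2c.png

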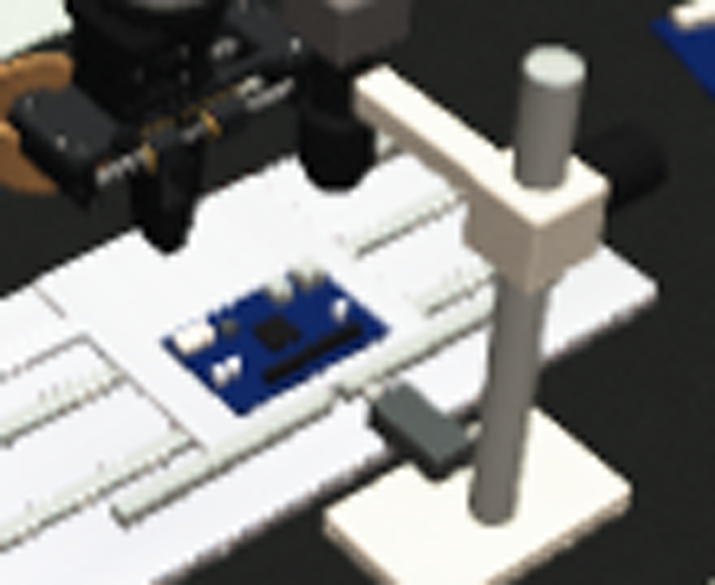

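The scene crop shows the tray under way, its notch at about (340,385) just short of the ball block at about (380,395). I'll creep from here.

```bash
for k in 1; do echo '[0,2,0,0,0,0,4,0,0,0,0,6,0,0,0,0,8,0,0,0,0,8,0,0,0]' > rows.txt && python3 steer.py rows.txt | sed -n '2p;4p'; echo '[0,1,0,0,0,0,2,0,0,0,0,2,0,0,0]' > rows.txt && python3 steer.py rows.txt| sed -n '2p;4p'; echo '[0,1,0,0,0,0,2,0,0,0,0,2,0,0,0]' > rows.txt && python3 steer.py rows.txt| sed -n '2p;4p';done
```

```text
eef_pos: [505.3, 26.7, 41.2]
ft_force: [-0.7, -1.7, 6.9]
eef_pos: [505.3, 28.6, 41.2]
ft_force: [-0.7, -0.8, 6.2]
eef_pos: [505.4, 30.6, 41.2]
ft_force: [-0.6, -1.0, 6.5]
```

```bash
echo '[0,0.7,0,0,0,0,1.5,0,0,0,0,1.5,0,0,0]' > rows.txt && python3 steer.py rows.txt | sed -n '2p;4p'; echo '[0,0.7,0,0,0,0,1.5,0,0,0,0,1.5,0,0,0]' > rows.txt && python3 steer.py rows.txt| sed -n '2p;4p'; echo '[0,0.7,0,0,0,0,1.5,0,0,0,0,1.5,0,0,0]' > rows.txt && python3 steer.py rows.txt| sed -n '2p;4p'
```

```text
eef_pos: [505.4, 32.1, 41.2]
ft_force: [-0.9, -0.3, 6.5]
eef_pos: [505.4, 33.7, 41.2]
ft_force: [1.1, 1.5, 7.2]
eef_pos: [505.5, 35.5, 41.2]
ft_force: [0.5, 5.0, 5.9]
```

The force has turned forward, so the ball is catching. I'll continue in 1 mm steps.

```bash
echo '[0,1,0,0,0,0,1,0,0,0,0,1,0,0,0]' > rows.txt && python3 steer.py rows.txt | sed -n '2p;4p'; echo '[0,1,0,0,0,0,1,0,0,0,0,1,0,0,0]' > rows.txt && python3 steer.py rows.txt | sed -n '2p;4p'; echo '[0,1,0,0,0,0,1,0,0,0,0,1,0,0,0]' > rows.txt && python3 steer.py rows.txt | sed -n '2p;4p'
```

```text
eef_pos: [505.5, 36.6, 41.2]
ft_force: [0.7, 6.1, 6.6]
eef_pos: [505.5, 37.4, 41.2]
ft_force: [0.5, 2.4, 6.3]
eef_pos: [505.5, 38.1, 41.2]
ft_force: [0.0, 2.0, 5.2]
```

```bash
echo '[0,0.5,0,0,0,0,0.5,0,0,0,0,0.5,0,0,0]' > rows.txt && python3 steer.py rows.txt | sed -n '2p;4p'; echo '[0,0.5,0,0,0,0,0.5,0,0,0,0,0.5,0,0,0]' > rows.txt && python3 steer.py rows.txt | sed -n '2p;4p'
```

```text
eef_pos: [505.5, 38.4, 41.2]
ft_force: [0.3, -1.5, 6.2]
eef_pos: [505.5, 38.8, 41.2]
ft_force: [0.1, -2.8, 6.3]
```

```bash
echo '[0,-0.3,0,0,0,0,-0.3,0,0,0,0,-0.3,0,0,0,0,-0.3,0,0,0,0,-0.3,0,0,0]' > rows.txt && python3 steer.py rows.txt; echo '[0,0,0,0,0,0,0,0,0,0,0,0,0,0,0,0,0,0,0,0,0,0,0,0,0]' > rows.txt && python3 steer.py rows.txt; python3 - <<'E'
from h import *
p,d=env.read_camera("scene")
cv2.imwrite("pics/s3c.png",cv2.resize(p[180:270,310:420,::-1],None,fx=6.5,fy=6.5,interpolation=cv2.INTER_CUBIC))
E
```

```text
t: 12.38
eef_pos: [505.5, 38.6, 41.2]
tcp_rot: [-3.141, 0.001, 3.126]
ft_force: [-0.1, -1.9, 5.5]
opening: 0.208
grip_force: 30.0
t: 12.8
eef_pos: [505.5, 38.6, 41.2]
tcp_rot: [-3.141, 0.001, 3.126]
ft_force: [0.1, -1.8, 5.6]
opening: 0.209
grip_force: 30.0
```

View pics/s3c.png

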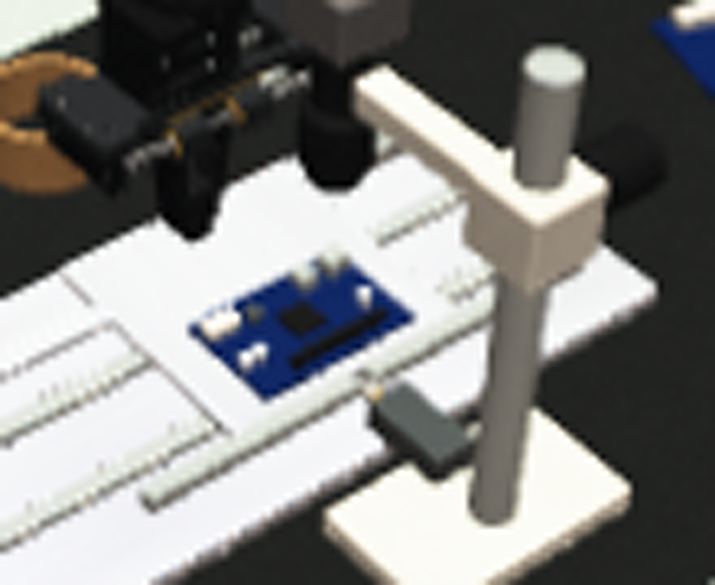

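The ball tip at about (372,385) now sits in the notch at about (368,380), the tray is still and the grip is held at 30 N. I'm handing in the job.

```bash
python3 -c "
from cell import env
print(env.job_done())"
```

```text
the job is handed in; nothing more can be done
None
```

The lock knob is turned past its detent (about 1.26 rad) and the tray was slid about 140 mm until the ball dropped into the notch; the job was handed in at about 13 s with the tray still and the handle gripped at 30 N (no verdict was returned).

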